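Put the ribbon winder in gear and click its start key

ROBOT

A 6-joint arm with a two-finger parallel gripper is mounted at the origin on a cart in front of the work surface, level with it; the furniture and walls round the work are solid. World frame = base frame: x ahead of the robot, y to its left, z up, the work surface at z = 0. Lengths are in m, angles in rad, forces in N, time in s.
With the tool pointing down it reaches from about 0.375 to 0.925 m from the base axis. Payload 5.7 kg.
Tool frame: the origin (TCP) lies midway between the tips of the shut fingers; the grasp point (between the pads) lies 19 mm behind it; z points along the fingers, x is the direction in which the jaws open and shut, and the axes are right-handed (so a half turn about z gives the same grasp; the last joint's range is limited). The gripper opens to 88 mm and grips with 3 to 60 N. Pads are 20 mm wide; open, the fingers measure 115 mm over their backs; the gripper's body (75 mm by 178 mm) begins 61 mm behind the grasp point.
Start: joints at [-1.344, 0.359, 1.51, -0, 1.272, -0.115], TCP at [0.201, -0.565, 0.223] pointing down, gripper open.
Joint ranges: [-2.97, 2.97], [-1.01, 2.36], [0.21, 2.38], [-0.96, 4.11], [0.2, 2.71], [-2.98, 2.98]. Speed limits (rad/s): [2.39, 2.39, 3.14, 3.14, 3.14, 3.14].

INTERFACE

Orientations are given as a unit quaternion [x, y, z, w].
In Python, from bench import move_ptp, servo_line, goto_joints, move_gripper, sleep, inverse_kinematics, capture, PlanningError, close_job, spot_in, silhouettes, current_clock, current_joint_pos, current_qvel, current_joint_torque, current_position, current_orientation, current_force, current_torque, current_finger_gap gives the robot as it stands. Calls block until the motion is done:
- move_ptp(position, orientation): joint-space move of the TCP to a pose.
- servo_line(position, orientation=None, rate=0.15, contact_N=None): straight line of the TCP; orientation=None keeps the orientation; rate is the mean speed in m/s. With contact_N (N) it stops when the force on the tool has changed by that much, and returns True; else False.
- goto_joints(angles): joint-space move.
- move_gripper(opening): finger opening in m; the grip force is fixed at half the most; returns when the fingers have stopped.
- sleep(seconds).
- inverse_kinematics(position, orientation): joint angles nearest the present ones, or None.
- capture(name): name is "scene" or "top"; returns a dict with "image" (420x560x3 uint8, blue, green, red), "range_z" (420x560 float32, m along the optical axis (not along the pixel's ray), 0 where there is no reading), "intrinsics" (3x3 intrinsics, pixels), "R" (3x3) and "t" (3): a world point X has camera coordinates R X + t. Camera axes: x right, y down, z forward; pixel columns grow to the right and rows downward; lengths in m; the calibration is good to about 2 mm. A picture is of the moment at which its call begins.
A pose or a line that the arm cannot do raises PlanningError and nothing moves.
- close_job(): hands the job in, once; it reports no verdict.
Trained networks look in the newest picture that a camera, given by its name, has taken for a name from the list of things; names that differ only in an ending like _2 or _b are one class to them, and where a whole thing is asked for, a point or a joint stands for the part that bears it (a point fixed in the world has none). Each returns a list of dicts, best first, with "conf" (0 to 1); they miss things now and then, are a little off and sometimes report something else, mostly with a low value. They report only what shows in the picture. A call takes as long as a camera call.
- spot_in(camera, query): "xy" ([column, row] in pixels, amid what is visible of it).
- silhouettes(camera, query): "region" (420x560 bool, what is visible of it) and "xy" ([column, row] in pixels, amid what is visible of it).
Readings, each from a call of its own:
- current_clock(): time.
- current_joint_pos(): joint angles.
- current_qvel(): joint speeds.
- current_joint_torque(): joint torques, N m.
- current_position(): TCP position.
- current_orientation(): TCP orientation.
- current_force(): force on the tool from outside, world axes, zero at the start.
- current_torque(): the same for the moment, N m.
- current_finger_gap(): finger opening in m.
Only numpy, scipy, OpenCV 4.12 (cv2) and the standard library are available. Lean on these libraries where they do the work, as an engineer would, in place of code of your own. Each camera call takes 0.05 s, during which the arm holds its last target.

TASK

Get the ribbon winder ready to run: lift its lever out of the left-hand notch of the gate, carry it over and let it drop fully into the right-hand notch. Then press the round key under the visor just until you feel it click, no further, never to its stop, and let it come back up. Leave the square key and the loose things round the winder (jar, two thread spools, rounding jack) alone.

Things in the scene. Friction and masses are not known exactly. Their poses are not given: they have to be found in the camera images.
- winder: Bench-top ribbon winder, fixed: grey housing, x -75 to 48, y -115 to 128 mm, top 45 mm high. Origin at bench level; x axis to its back, y to its left as the robot sees it, z up. Left: key desk with visor. Right: lever gate, before it a ribbon bobbin 60 mm wide, top 79 mm high. The key face slopes 35 deg up to the back: outward normal (-0.574, 0, 0.819) in these axes; keys move along it.
- visor_edge (a point): Middle of the lower front edge of the visor, a flat roof over both keys: underside 148, top 153 mm above the bench, 115 mm wide, reaching 67 mm back. It overhangs the keys: they are reached from the front below it, the tool leaning to point forward and down along (0.574, 0, -0.819) in the winder's axes.
- lever_knob (a point): Centre of the lever's upright black knob, 26 mm in diameter, 36 mm tall, 123 mm above the bench when down, on a 10 mm stem. A cross pin on the stem rests in notches 16 mm wide and 14 mm deep at the two ends of the gate's rails (rail tops 71 mm above the bench). The visor's side is 62 mm left of the knob at the start. The lever cannot move sideways until lifted more than 14 mm.
- lever_slide (a joint): Place of the lever along the gate, m, growing toward the winder's -y (its right): about 0 in the left-hand notch (start), 0.040 in the right-hand notch; end stops at -0.003 and 0.043.
- lever_lift (a joint): Height of the lever, m: 0 fully down in a notch, 0.014 when the pin stands on the rail between the notches, 0.026 at its upper stop. A spring and its weight (3 to 4 N) push it down, so it drops when let go.
- round_key_top (a point): Centre of the top face of the round key: a pale cylinder 28 mm in diameter that stands 14 mm out of the sloping face, along the face's normal, in a dark round collar. Either the left or the right one of the two keys, which stand 55 mm apart. The point moves with the key.
- round_key (a joint): Travel of the round key into the sloping face, m: 0 up, stop at 0.0095. A tactile dome: resistance climbs to 6.7 N at 2 mm, then clicks through, falling to 2.6 N at 6 mm, then climbs again (6 N at 7.6 mm, 11 N at 8.2 mm). From 2.8 mm on it has clicked; beyond 8.2 mm it is over-pressed. It springs back when let go.
- square_key_top (a point): Centre of the top face of the other key, a pale square of 26 mm that stands out of the face by 14 mm in a dark square collar. Not to be pressed.
- square_key (a joint): Travel of the square key, m, 0 up; the same kind of dome key. To be left alone.
- jar: Loose bystander: glass jar with an orange lid, 64 mm wide, 72 mm tall, origin under its centre.
- spool: Loose bystander: standing thread spool right of the winder, 33 mm wide, 58 mm tall, origin under its centre.
- jack: Loose bystander: a wooden hatter's rounding jack, 34 x 150 mm, 48 mm tall, lying on the bench behind the winder, origin under its centre.
- spool_2: Loose bystander: standing thread spool left of the winder, 29 mm wide, 52 mm tall, origin under its centre.

How it is judged:
By the outcome, as a careful person would: the job done as asked, in the order asked, and still so for the second after the job is handed in, with the robot touching nothing.
It also fails if it takes over 61 s, if anything falls off the work surface, if the arm or the gripper's body presses on something with over 40 N, if the wrist force passes 120 N, or if a joint passes its speed limit or range.

## Working session

There is one attempt and no reset: what is moved stays moved. The work goes in short steps, each a Python script; the robot and the scene stay as the last script left them, time stands still between calls to the robot, and variables do not carry over. Pictures are saved under pics/ and viewed, and the job is handed in when it is done.

```bash
mkdir -p pics; ls; cat > h.py <<'E'
import numpy as np, cv2
from bench import *
def px2w(c,u,v,z=None):
    K=np.array(c["intrinsics"]);R=np.array(c["R"]);t=np.array(c["t"])
    if z is None: z=c["range_z"][int(round(v)),int(round(u))]
    p=np.linalg.inv(K)@np.array([u,v,1.])*z
    return R.T@(p-t)
def cloud(c):
    K=np.array(c["intrinsics"]);R=np.array(c["R"]);t=np.array(c["t"])
    Z=c["range_z"];v,u=np.mgrid[:Z.shape[0],:Z.shape[1]]
    P=np.stack([(u-K[0,2])/K[0,0]*Z,(v-K[1,2])/K[1,1]*Z,Z],-1)
    W=(P-t)@R
    W[Z<=0]=np.nan
    return W
E
python3 - <<'E'
from h import *
for n in ["scene","top"]:
    c=capture(n); cv2.imwrite(f"pics/{n}0.png",c["image"])
    R=np.array(c["R"]);print(n,"cam pos",-R.T@np.array(c["t"]),"fwd",R[2])
    W=cloud(c)
    for q in ["winder","visor_edge","lever_knob","round_key_top","square_key_top","jar","spool","jack"]:
        for d in spot_in(n,q)[:3]:
            u,v=d["xy"]; print(q,round(d["conf"],2),np.round(d["xy"],1),W[int(round(v)),int(round(u))].round(4))
print(current_clock(), current_force())
E
```

```text
pics
scene cam pos [0.29196632 0.73174527 0.725832  ] fwd [ 0.32381933 -0.69327431 -0.64382589]
winder 0.79 [293.6 252.7] [0.5244 0.1321 0.0866]
visor_edge 0.56 [294.8 253.8] [0.5214 0.1343 0.0872]
visor_edge 0.37 [287.7 273.8] [0.5119 0.1884 0.0888]
lever_knob 0.74 [297.5 202.5] [0.5574 0.0411 0.1346]
round_key_top 0.54 [293.3 273.1] [0.5063 0.1781 0.0841]
square_key_top 0.69 [309.3 255. ] [0.4976 0.1216 0.0837]
square_key_top 0.16 [284.3 185. ] [ 0.6525 -0.1061  0.0473]
jar 0.58 [203.  348.4] [0.5766 0.3781 0.0684]
jar 0.5 [304.5 254.1] [0.5055 0.1281 0.0887]
spool 0.89 [285.9 186. ] [ 0.6483 -0.1088  0.0439]
spool 0.57 [268.2 351.8] [0.485  0.3266 0.0477]
jack 0.55 [250.1 204.6] [ 0.7057 -0.0304  0.0213]
top cam pos [0.50771378 0.10885838 0.97427293] fwd [ 0.1042829  -0.01014293 -0.99449595]
winder 0.98 [281.7 242.6] [0.5246 0.0934 0.1541]
winder 0.63 [309.9 227.5] [0.5575 0.0314 0.141 ]
visor_edge 0.64 [279.4 241.7] [0.5268 0.0999 0.1542]
lever_knob 0.61 [310.2 232.1] [0.549  0.031  0.1358]
square_key_top 0.57 [267.6 254.5] [0.5007 0.1249 0.085 ]
jar 0.94 [178.4 217.4] [0.5889 0.3385 0.0752]
jar 0.28 [192.8 261.1] [0.4845 0.3061 0.0512]
spool 0.63 [366.8 190.9] [ 0.6525 -0.1172  0.0583]
spool 0.53 [191.9 255.5] [0.4965 0.3087 0.0515]
jack 0.93 [331.7 168.3] [ 0.7171 -0.0375  0.0261]
0.9 [-0.20176072  0.1263754  -0.47277219]
```

```bash
python3 - <<'E'
import cv2
a=cv2.imread("pics/scene0.png");b=cv2.imread("pics/top0.png")
cv2.imwrite("pics/s1.png",cv2.resize(a[150:390,170:370],None,fx=2.5,fy=2.5,interpolation=cv2.INTER_CUBIC))
cv2.imwrite("pics/t1.png",cv2.resize(b[140:300,150:400],None,fx=3,fy=3,interpolation=cv2.INTER_CUBIC))
E
```

```text
(no output)
```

View pics/s1.png

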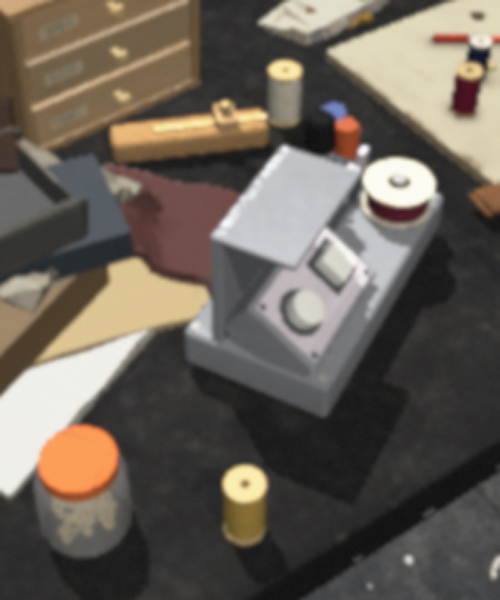

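View pics/t1.png

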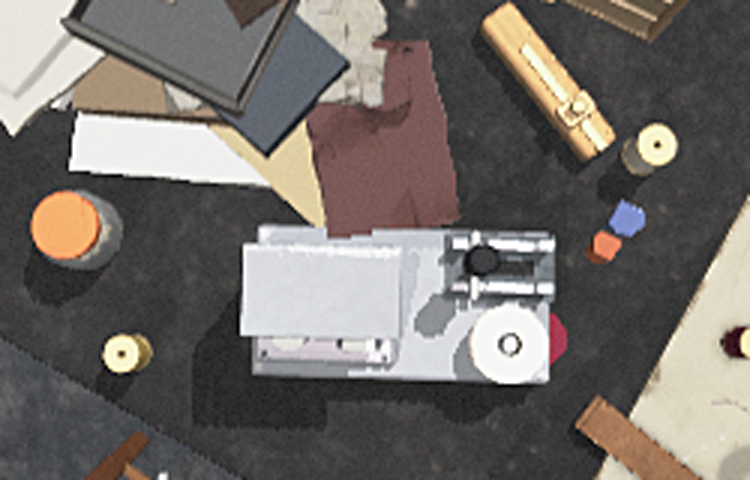

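View pics/scene0.png

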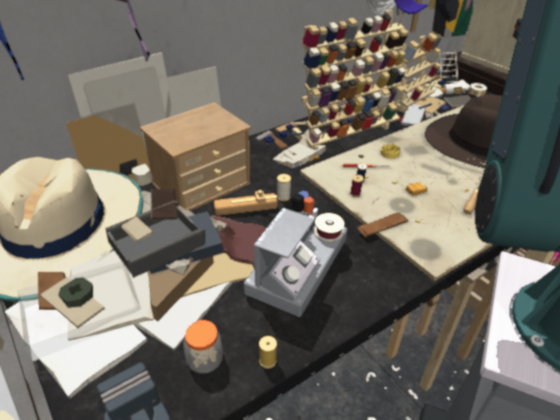

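Round key is the left one (scene px ~(291,274)), square key right (~(304,254)). The knob is at top px ~(310,227). Now the pose.

```bash
python3 - <<'E'
from h import *
from scipy.spatial import cKDTree
c=capture("top");s=capture("scene")
W=cloud(c);S=cloud(s)
def rect(P,n):
    r=cv2.minAreaRect((P[:,:2]*1000).astype(np.float32)); print(n,len(P),"z",np.median(P[:,2]).round(4),np.round(r[0],1),np.round(r[1],1),round(r[2],2), cv2.boxPoints(r).round(0).tolist())
roi=(W[...,0]>.4)&(W[...,0]<.65)&(W[...,1]>-.06)&(W[...,1]<.28)
m=roi&(W[...,2]>.145)&(W[...,1]>.06); rect(W[m],"visor top")
P=W[m]
m=roi&(W[...,2]>.036)&(W[...,2]<.05); 
n,l,st,_=cv2.connectedComponentsWithStats((roi&(W[...,2]>.036)).astype(np.uint8)); k=1+np.argmax(st[1:,4]); rect(W[(l==k)],"housing all")
rect(W[(l==k)&m],"housing top")
# bobbin
m=roi&(W[...,2]>.07)&(W[...,2]<.09)&(W[...,1]<.06)&(W[...,0]<.53); 
P=W[m];cc,r=cv2.minEnclosingCircle((P[:,:2]*1000).astype(np.float32));print("bobbin",cc,r,np.median(P[:,2]))
m=roi&(W[...,2]>.125)&(W[...,1]<.06);P=W[m];cc,r=cv2.minEnclosingCircle((P[:,:2]*1000).astype(np.float32));print("knob top",cc,r,np.median(P[:,2]),len(P))
d=silhouettes("top","lever_knob")[0];vv,uu=np.nonzero(d["region"]);print("knob sil",d["conf"],uu.min(),uu.max(),vv.min(),vv.max(),px2w(c,d["xy"][0],d["xy"][1]))
P=S[(S[...,2]>.115)&(S[...,1]<.065)&(S[...,1]>-.02)&(abs(S[...,0]-.555)<.04)]
print("scene knob",len(P),P.min(0),P.max(0),P.mean(0))
P=S[(S[...,2]>.145)&(S[...,2]<.165)&(S[...,1]<.22)&(S[...,1]>.06)&(abs(S[...,0]-.53)<.1)];rect(P,"scene visor")
for q in ["round_key_top","square_key_top"]:
  for d in silhouettes("scene",q)[:2]:
    P=S[cv2.erode(d["region"].astype(np.uint8),np.ones((3,3)))>0];P=P[np.isfinite(P[:,0])]
    if len(P)<5: print(q,len(P));continue
    u_,s_,v_=np.linalg.svd(P-np.median(P,0));print(q,round(d["conf"],2),np.round(d["xy"],1),d["region"].sum(),np.median(P,0).round(4),"n",v_[2].round(3),P.min(0).round(3),P.max(0).round(3))
E
```

```text
visor top 1640 z 0.1532 [537.8 148.5] [115.   67.1] 88.05 [[502.0, 92.0], [569.0, 90.0], [573.0, 205.0], [506.0, 207.0]]
housing all 5902 z 0.049 [560.   85.7] [244.  181.3] 88.82 [[467.0, -34.0], [648.0, -38.0], [653.0, 206.0], [472.0, 210.0]]
housing top 3031 z 0.0449 [560.   85.7] [244.  181.3] 88.82 [[467.0, -34.0], [648.0, -38.0], [653.0, 206.0], [472.0, 210.0]]
bobbin (498.3739929199219, 4.128921031951904) 29.996301651000977 0.07530244333454712
knob top (561.06982421875, 29.753721237182617) 12.627163887023926 0.14050789976520958 107
knob sil 0.71 305 316 218 239 [0.56030988 0.03298594 0.14224966]
scene knob 177 [0.54734513 0.02046301 0.11513219] [0.57246931 0.04516559 0.14213094] [0.55791    0.03723482 0.1314696 ]
scene visor 1630 z 0.1526 [536.6 149.5] [118.3  67.5] 88.14 [[501.0, 91.0], [568.0, 89.0], [572.0, 208.0], [505.0, 210.0]]
round_key_top 0.58 [294.8 273.9] 197 [0.5058 0.1828 0.0863] n [ 0.528 -0.134 -0.839] [0.496 0.167 0.078] [0.517 0.193 0.094]
round_key_top 0.4 [308.7 255. ] 181 [0.5042 0.1287 0.0865] n [ 0.549 -0.092 -0.83 ] [0.494 0.114 0.077] [0.515 0.139 0.093]
```

```bash
cat >> h.py <<'E'
from scipy.spatial.transform import Rotation as Ro
yaw=np.deg2rad(-1.95); Rw=Ro.from_euler('z',yaw).as_matrix()
wx,wy=Rw[:,0],Rw[:,1]
nk=Rw@np.array([-.5736,0,.8192])
def quat(z,x):
    z=z/np.linalg.norm(z);x=x/np.linalg.norm(x)
    return Ro.from_matrix(np.stack([x,np.cross(z,x),z],1)).as_quat()
E
python3 - <<'E'
from h import *
s=capture("scene");S=cloud(s)
cv2.imwrite("pics/k2.png",cv2.resize(s["image"][225:315,240:350],None,fx=6,fy=6,interpolation=cv2.INTER_CUBIC))
e=np.cross(nk,wy) ; e=e/np.linalg.norm(e)  # slope dir
P=S[(abs(S[...,0]-.505)<.06)&(S[...,1]>.09)&(S[...,1]<.21)&(S[...,2]<.14)&(S[...,2]>.05)]
h=P@nk; H,b=np.histogram(h,bins=np.arange(-.30,-.15,.002));print([(round(x,3),int(n)) for n,x in zip(H,b) if n>10])
o=np.array([.506,.155,.086]);
for dh in [0]:
  g=(h-o@nk); T=P[abs(g)<.004]
  ay=(T-o)@wy; ae=(T-o)@e
  for nm,m in (("left",ay>0),("right",ay<0)):
    q=np.c_[ay[m],ae[m]]*1000; q=q[np.all(abs(q-np.median(q,0))<18,1)]
    cc,r=cv2.minEnclosingCircle(q.astype(np.float32)); rr=cv2.minAreaRect(q.astype(np.float32))
    lo,hi=np.percentile(q,2,axis=0),np.percentile(q,98,axis=0)
    c2=(lo+hi)/2; ctr=o+wy*cc[0]/1000+e*cc[1]/1000+nk*np.median(g[abs(g)<.004])
    print(nm,len(q),np.round(cc,1),round(r,1),np.round(rr,1) if 0 else rr,lo,hi,ctr.round(4))
down=np.array([0,0,-1.])
for sg in (1,-1):
    print(sg, inverse_kinematics([.561,.030,.25],quat(down,sg*wy)), inverse_kinematics([.5065,.181,.086],quat(-nk,sg*wy)))
E
```

```text
[(np.float64(-0.266), 20), (np.float64(-0.264), 25), (np.float64(-0.262), 34), (np.float64(-0.26), 46), (np.float64(-0.258), 30), (np.float64(-0.256), 29), (np.float64(-0.254), 31), (np.float64(-0.252), 42), (np.float64(-0.25), 37), (np.float64(-0.248), 36), (np.float64(-0.246), 39), (np.float64(-0.244), 45), (np.float64(-0.242), 30), (np.float64(-0.24), 43), (np.float64(-0.238), 36), (np.float64(-0.236), 52), (np.float64(-0.234), 48), (np.float64(-0.232), 151), (np.float64(-0.23), 514), (np.float64(-0.228), 410), (np.float64(-0.226), 111), (np.float64(-0.224), 34), (np.float64(-0.222), 30), (np.float64(-0.22), 34), (np.float64(-0.218), 88), (np.float64(-0.216), 177), (np.float64(-0.214), 36)]
left 154 [24.6  1.9] 14.3 ((24.088586807250977, 1.158827781677246), (26.356136322021484, 26.502105712890625), 18.194316864013672) [ 11.85993878 -10.88435949] [36.84076212 13.54164265] [0.5047 0.1797 0.0857]
right 160 [-31.6   2.9] 18.2 ((-31.756702423095703, 1.760920524597168), (25.89581871032715, 28.359207153320312), 87.76714324951172) [-44.36963412 -10.77542592] [-17.99603374  13.82750261] [0.502  0.1235 0.0851]
1 [-6.95256567e-02  2.79926961e-01  1.55746894e+00 -4.44089210e-16
  1.30419675e+00 -1.60628806e+00] None
-1 [-6.95256567e-02  2.79926961e-01  1.55746894e+00 -4.44089210e-16
  1.30419675e+00  1.53530459e+00] None
```

View pics/k2.png

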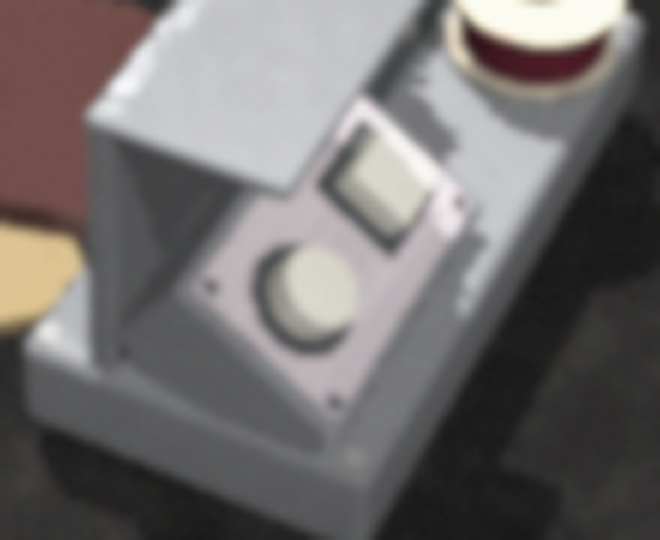

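```bash
python3 - <<'E'
from h import *
p=np.array([.505,.180,.0857])
for d in (0,.06):
  for tilt in (35,28,20,10):
    n=Rw@np.array([-np.sin(np.deg2rad(tilt)),0,np.cos(np.deg2rad(tilt))])
    e=np.cross(n,wy)
    ok=[]
    for a in range(0,360,15):
        x=np.cos(np.deg2rad(a))*wy+np.sin(np.deg2rad(a))*e
        q=inverse_kinematics(p+nk*d,quat(-n,x))
        if q is not None: ok.append((a,np.round(q,2).tolist()))
    print(d,tilt,len(ok),[o[0] for o in ok],ok[:2])
E
```

```text
0 35 0 [] []
0 28 23 [0, 15, 30, 45, 60, 75, 90, 105, 120, 135, 165, 180, 195, 210, 225, 240, 255, 270, 285, 300, 315, 330, 345] [(0, [0.33, 0.35, 2.17, -0.83, 0.23, -0.43]), (15, [0.33, 0.35, 2.17, -0.83, 0.23, -0.69])]
0 20 23 [0, 15, 30, 45, 60, 75, 90, 105, 135, 150, 165, 180, 195, 210, 225, 240, 255, 270, 285, 300, 315, 330, 345] [(0, [0.29, 0.34, 2.07, -0.28, 0.41, -1.01]), (15, [0.29, 0.34, 2.07, -0.28, 0.41, -1.27])]
0 10 23 [0, 15, 30, 45, 60, 75, 90, 120, 135, 150, 165, 180, 195, 210, 225, 240, 255, 270, 285, 300, 315, 330, 345] [(0, [0.25, 0.37, 1.93, -0.08, 0.67, -1.23]), (15, [0.25, 0.37, 1.93, -0.08, 0.67, -1.49])]
0.06 35 0 [] []
0.06 28 22 [0, 15, 30, 45, 60, 75, 90, 105, 120, 165, 180, 195, 210, 225, 240, 255, 270, 285, 300, 315, 330, 345] [(0, [0.37, 0.21, 2.18, -0.57, 0.35, -0.67]), (15, [0.37, 0.21, 2.18, -0.57, 0.35, -0.93])]
0.06 20 23 [0, 15, 30, 45, 60, 75, 90, 105, 135, 150, 165, 180, 195, 210, 225, 240, 255, 270, 285, 300, 315, 330, 345] [(0, [0.32, 0.21, 2.08, -0.24, 0.53, -1.03]), (15, [0.32, 0.21, 2.08, -0.24, 0.53, -1.29])]
0.06 10 23 [0, 15, 30, 45, 60, 75, 90, 120, 135, 150, 165, 180, 195, 210, 225, 240, 255, 270, 285, 300, 315, 330, 345] [(0, [0.27, 0.26, 1.95, -0.07, 0.77, -1.22]), (15, [0.27, 0.26, 1.95, -0.07, 0.77, -1.48])]
```

```bash
python3 - <<'E'
from h import *
p=np.array([.505,.180,.0857])
t=nk;b=np.cross(nk,wy);b/=np.linalg.norm(b)
lo=np.array([-2.97,-1.01,.21,-.96,.2,-2.98]);hi=np.array([2.97,2.36,2.38,4.11,2.71,2.98])
res=[]
for da in range(-9,10,1):
  for db in range(-10,11,1):
    n=nk+np.tan(np.deg2rad(da))*b+np.tan(np.deg2rad(db))*wy;n/=np.linalg.norm(n)
    qs=[inverse_kinematics(p+nk*d,quat(-n,wy-n*(wy@n))) for d in (-.008,.05)]
    if any(q is None for q in qs): continue
    m=min(np.min(np.minimum(q-lo,hi-q)[:5]) for q in qs)
    res.append((np.rad2deg(np.arccos(n@nk)),da,db,m,qs[0].round(2).tolist(),qs[1].round(2).tolist(),n.round(3).tolist()))
res.sort(key=lambda r:r[0])
print(len(res))
for r in res[:15]: print(r)
E
```

```text
43
(np.float64(5.616728261588587), 4, -4, np.float64(0.021630668703182643), [0.32, 0.44, 2.34, 3.61, 0.34, 1.4], [0.36, 0.27, 2.36, 4.01, 0.23, 1.02], [-0.63, -0.048, 0.775])
(np.float64(5.793104211023966), 5, -3, np.float64(0.016758208019786558), [0.35, 0.45, 2.35, 3.67, 0.38, 1.37], [0.39, 0.28, 2.36, 4.05, 0.28, 1.01], [-0.643, -0.03, 0.765])
(np.float64(6.292251425771792), 6, -2, np.float64(0.012508524318321612), [0.37, 0.46, 2.35, 3.73, 0.42, 1.34], [0.42, 0.3, 2.37, 4.07, 0.32, 1.01], [-0.656, -0.012, 0.754])
(np.float64(6.3630984508782245), 4, -5, np.float64(0.013667709944309436), [0.3, 0.44, 2.35, 3.51, 0.35, 1.48], [0.34, 0.27, 2.37, 3.87, 0.22, 1.14], [-0.63, -0.066, 0.774])
(np.float64(6.363098450878281), 5, -4, np.float64(0.00839498971063346), [0.32, 0.45, 2.36, 3.58, 0.38, 1.43], [0.37, 0.28, 2.37, 3.93, 0.27, 1.11], [-0.643, -0.048, 0.764])
(np.float64(6.6722939179041), 6, -3, np.float64(0.0037458400059007246), [0.35, 0.46, 2.36, 3.65, 0.42, 1.4], [0.4, 0.29, 2.38, 3.97, 0.31, 1.1], [-0.657, -0.03, 0.754])
(np.float64(6.974951726589296), -7, 0, np.float64(0.018865570226
[... 812 characters left out ...]
float64(7.581012852484042), -7, 3, np.float64(0.026869083346538147), [0.38, 0.38, 2.15, -0.93, 0.3, -0.29], [0.42, 0.24, 2.16, -0.7, 0.4, -0.5], [-0.467, 0.068, 0.882])
(np.float64(7.978028142753401), -8, 0, np.float64(0.03500789193173465), [0.32, 0.37, 2.16, -0.75, 0.24, -0.51], [0.36, 0.23, 2.17, -0.53, 0.35, -0.71], [-0.454, 0.015, 0.891])
(np.float64(8.020815496951545), -7, 4, np.float64(0.016902417155201466), [0.39, 0.38, 2.14, -0.94, 0.32, -0.26], [0.43, 0.25, 2.15, -0.72, 0.42, -0.47], [-0.466, 0.085, 0.881])
(np.float64(8.038850717262628), -8, -1, np.float64(0.010707177391786782), [0.31, 0.36, 2.17, -0.71, 0.21, -0.57], [0.34, 0.22, 2.18, -0.48, 0.33, -0.77], [-0.454, -0.002, 0.891])
```

```bash
python3 - <<'E'
from h import *
down=np.array([0,0,-1.]);q=quat(down,wy)
k=np.array([.5605,.030,0])
move_gripper(.05)
move_ptp(k+[0,0,.22],q)
print(current_clock())
f0=np.array(current_force())
hit=servo_line(k+[0,0,.106],q,rate=.08,contact_N=8)
print(hit,current_position(),current_force()-f0)
if not hit:
    move_gripper(0.0)
    print(current_finger_gap(),current_force()-f0,current_clock())
c=capture("top");cv2.imwrite("pics/g3.png",cv2.resize(c["image"][140:300,200:400],None,fx=3,fy=3))
s=capture("scene");cv2.imwrite("pics/g3s.png",cv2.resize(s["image"][120:300,200:420],None,fx=3,fy=3))
E
```

```text
4.4167
False [0.56092633 0.0299728  0.10651062] [ 1.32521052 -0.19147107 -0.30300988]
0.025011874376958756 [-0.23206411 -0.45200756  1.53063521] 6.5083
```

View pics/g3s.png

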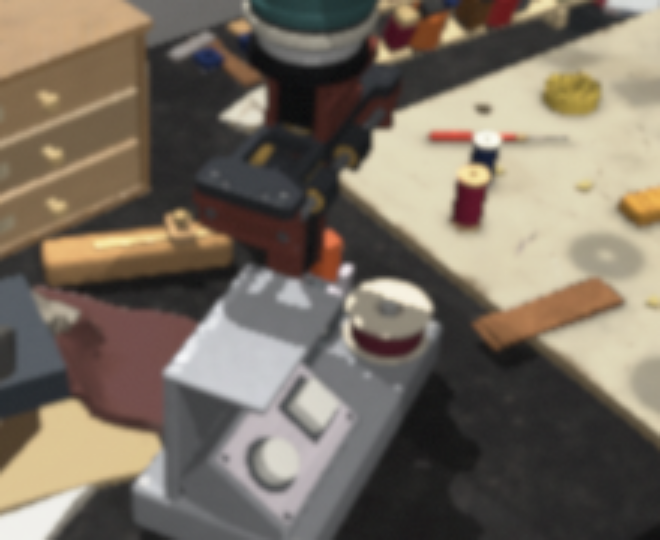

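The gripper holds the knob behind the visor (gap 25 mm, knob 26 mm). Next I lift, carry over and lower.

```bash
python3 - <<'E'
from h import *
p0=np.array(current_position());f0=np.array(current_force())
servo_line(p0+[0,0,.020],rate=.05); print("lift",current_position()-p0,current_force()-f0,current_finger_gap())
servo_line(p0+[0,0,.020]-wy*.040,rate=.05); print("slide",current_position()-p0,current_force()-f0,current_finger_gap())
hit=servo_line(p0+[0,0,.003]-wy*.040,rate=.03,contact_N=8); print("low",hit,current_position()-p0,current_force()-f0,current_clock())
E
```

```text
lift [-1.71232669e-04  1.80178915e-05  2.01048777e-02] [-0.61031129  0.12817586 -6.70096386] 0.025059327919886267
slide [-0.00142702 -0.04017522  0.02      ] [-0.1708291  -1.24683379 -6.14746052] 0.02498710685195386
low False [-0.0013503  -0.0398855   0.00295517] [-0.06535519  0.13874295 -5.48601177] 8.825
```

```bash
python3 - <<'E'
from h import *
move_gripper(.05); p=np.array(current_position()); q=current_orientation()
servo_line(p+[0,0,.115],rate=.15)
T=p+[-.12,0,.16]
c=capture("top");W=cloud(c)
m=(W[...,2]>.115)&(W[...,2]<.15)&(abs(W[...,1]+.01)<.06)&(abs(W[...,0]-.56)<.04);P=W[m];print("top",len(P),P.min(0),P.max(0)) if len(P) else print("none")
s=capture("scene");S=cloud(s)
m=(S[...,2]>.1)&(S[...,2]<.15)&(abs(S[...,1]+.01)<.04)&(abs(S[...,0]-.56)<.04);P=S[m];print("sc",len(P),P.min(0),P.max(0),np.percentile(P[:,2],95)) if len(P) else print("none")
cv2.imwrite("pics/l4s.png",cv2.resize(s["image"][120:300,200:420],None,fx=3,fy=3))
print(current_clock())
E
```

```text
none
sc 208 [ 0.54523501 -0.01799768  0.10073072] [0.57133168 0.00632936 0.14280147] 0.1409476469749503
10.4333
```

View pics/l4s.png

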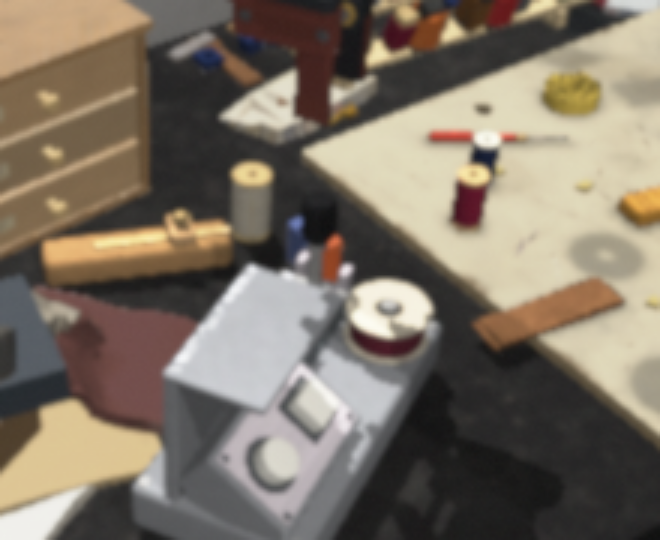

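Knob (scene px ≈(306,193)) now stands at y≈-0.006, top at z 0.141, the same height as at the start, so the lever is fully down. Next I plan the press.

```bash
cat >> h.py <<'E'
bs=np.cross(nk,wy);bs/=np.linalg.norm(bs)   # sign: check
KP=np.array([.505,.180,.0857])
def orient(da,db=0,sg=1):
    n=nk+np.tan(np.deg2rad(da))*bs+np.tan(np.deg2rad(db))*wy;n/=np.linalg.norm(n)
    x=sg*(wy-n*(wy@n)); return n,quat(-n,x)
E
python3 - <<'E'
from h import *
print("bs",bs)
lo=np.array([-2.97,-1.01,.21,-.96,.2,-2.98]);hi=np.array([2.97,2.36,2.38,4.11,2.71,2.98])
up=bs if bs[2]>0 else -bs
for da,db in ((-8,1),(-9,0),(-9,2),(-10,0),(-11,0),(-11,2)):
  n,q=orient(da,db)
  for d in (-.008,0,.03,.06,.1,.14):
    j=inverse_kinematics(KP-up*.004+nk*d,q)
    print(da,db,d,None if j is None else (j.round(2).tolist(),np.min(np.minimum(j-lo,hi-j)[:5]).round(3)))
E
```

```text
bs [-0.81868238  0.02787373 -0.57356972]
-8 1 -0.008 ([0.34, 0.37, 2.16, -0.82, 0.25, -0.43], np.float64(0.054))
-8 1 0 ([0.35, 0.35, 2.16, -0.78, 0.27, -0.46], np.float64(0.067))
-8 1 0.03 ([0.37, 0.28, 2.17, -0.66, 0.32, -0.58], np.float64(0.122))
-8 1 0.06 ([0.39, 0.21, 2.17, -0.56, 0.39, -0.66], np.float64(0.185))
-8 1 0.1 ([0.41, 0.12, 2.16, -0.48, 0.48, -0.74], np.float64(0.215))
-8 1 0.14 ([0.45, 0.03, 2.15, -0.42, 0.59, -0.78], np.float64(0.229))
-9 0 -0.008 ([0.32, 0.37, 2.15, -0.67, 0.25, -0.59], np.float64(0.047))
-9 0 0 ([0.33, 0.35, 2.16, -0.64, 0.26, -0.62], np.float64(0.061))
-9 0 0.03 ([0.34, 0.28, 2.16, -0.54, 0.32, -0.71], np.float64(0.119))
-9 0 0.06 ([0.36, 0.21, 2.16, -0.47, 0.39, -0.78], np.float64(0.185))
-9 0 0.1 ([0.39, 0.11, 2.16, -0.4, 0.48, -0.83], np.float64(0.221))
-9 0 0.14 ([0.42, 0.02, 2.15, -0.35, 0.59, -0.86], np.float64(0.234))
-9 2 -0.008 ([0.35, 0.37, 2.14, -0.75, 0.29, -0.49], np.float64(0.095))
-9 2 0 ([0.36, 0.35, 2.14, -0.72, 0.31, -0.52], np.float64(0.108))
-9 2 0.03 ([0.38, 0.29, 2.15, -0.62, 0.36, -0.61], np.float64(0.163))
-9 2 0.06 ([0.4
[... 752 characters left out ...]

-11 0 0.03 ([0.33, 0.28, 2.14, -0.42, 0.36, -0.84], np.float64(0.164))
-11 0 0.06 ([0.35, 0.21, 2.14, -0.37, 0.43, -0.88], np.float64(0.23))
-11 0 0.1 ([0.37, 0.12, 2.13, -0.33, 0.53, -0.91], np.float64(0.246))
-11 0 0.14 ([0.4, 0.03, 2.12, -0.3, 0.63, -0.93], np.float64(0.259))
-11 2 -0.008 ([0.34, 0.37, 2.11, -0.59, 0.33, -0.66], np.float64(0.132))
-11 2 0 ([0.35, 0.35, 2.11, -0.57, 0.35, -0.68], np.float64(0.146))
-11 2 0.03 ([0.36, 0.28, 2.12, -0.5, 0.4, -0.74], np.float64(0.203))
-11 2 0.06 ([0.38, 0.22, 2.12, -0.45, 0.47, -0.78], np.float64(0.256))
-11 2 0.1 ([0.41, 0.13, 2.12, -0.4, 0.56, -0.82], np.float64(0.26))
-11 2 0.14 ([0.44, 0.04, 2.11, -0.36, 0.66, -0.84], np.float64(0.273))
```

```bash
python3 - <<'E'
from h import *
n,q=orient(-9,1); up=-bs; B=KP-up*.004
move_gripper(0.0)
servo_line([.47,-.01,.26],rate=.2)
move_ptp(B+nk*.14,q); print(current_clock(),current_position()-(B+nk*.14))
servo_line(B+nk*.025,q,rate=.08)
sleep(.3); f=np.mean([current_force() for _ in range(5)],0)
print(current_clock(),current_position()-(B+nk*.025),f)
s=capture("scene");cv2.imwrite("pics/p5s.png",cv2.resize(s["image"][170:350,200:380],None,fx=3.3,fy=3.3))
c=capture("top");cv2.imwrite("pics/p5t.png",cv2.resize(c["image"][180:320,200:360],None,fx=4,fy=4))
E
```

```text
12.7917 [0.00123837 0.00044976 0.00022241]
14.6833 [9.30731450e-06 6.82739354e-05 2.13698018e-04] [ 0.09074874  0.52877839 -0.17224467]
```

View pics/p5s.png

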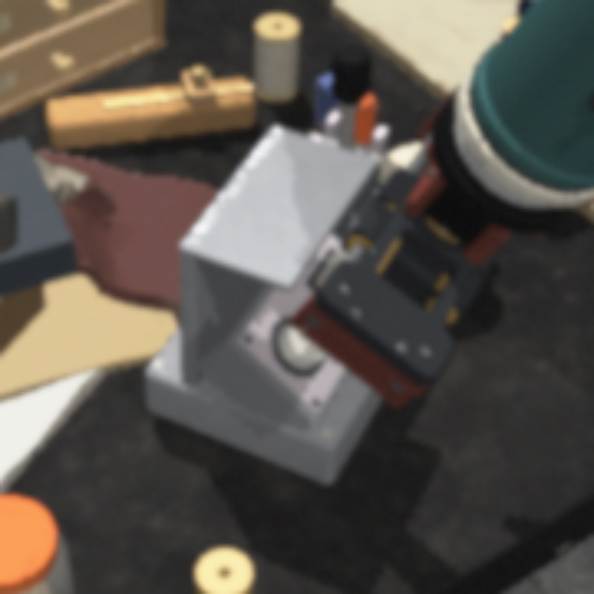

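View pics/p5t.png

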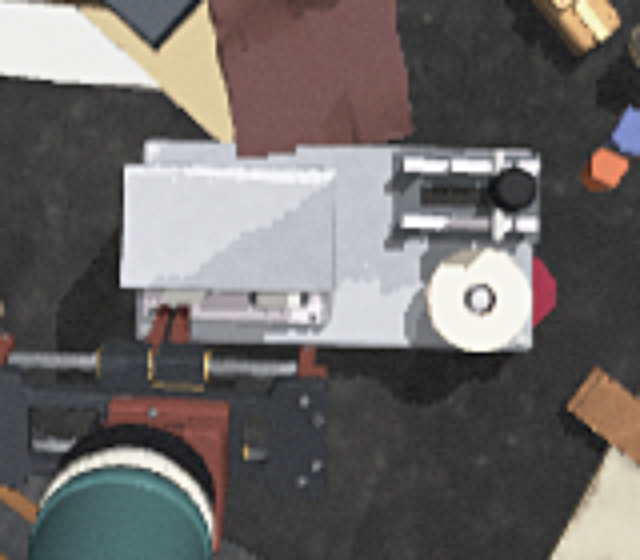

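The fingertips (top crop ~(172,310)) point at the round key, the body is clear in front of the visor, and the lever sits at the gate's right end. Next I press.

```bash
cat > press.py <<'E'
from h import *
n,q=orient(-9,1); B=KP+bs*.004
print("gap",current_finger_gap())
f0=np.mean([current_force() for _ in range(5)],0)
hit=servo_line(B-nk*.004,q,rate=.012,contact_N=2.0)
def D(): return (np.array(current_position())-B)@nk*1000
def F(): return (np.mean([current_force() for _ in range(3)],0)-f0)@nk
d0=D();print("hit",hit,d0.round(2),F().round(2),current_clock())
if hit:
    fmax=F();cmd=d0;
    for i in range(16):
        cmd-=.4
        servo_line(B+nk*cmd/1000,q,rate=.008); sleep(.08)
        f=F();d=D();print(i,round(cmd-d0,2),round(d-d0,2),round(f,2))
        fmax=max(fmax,f)
        if fmax>4 and f<fmax-1.2: print("click");break
        if f>9 or d-d0<-6: print("limit");break
    print(current_clock())
E
python3 press.py
```

```text
gap 0.0005352379141065339
hit True 1.04 4.47 16.5417
0 -0.4 -0.3 5.46
1 -0.8 -0.77 5.83
2 -1.2 -1.16 6.27
3 -1.6 -1.55 6.01
4 -2.0 -1.96 6.12
5 -2.4 -2.37 5.97
6 -2.8 -2.79 4.91
click
18.875
```

```bash
python3 - <<'E'
from h import *
n,q=orient(-9,1); B=KP+bs*.004
p=np.array(current_position())
servo_line(p-nk*.0004,q,rate=.008);sleep(.08);print(np.array(current_force())@nk, (np.array(current_position())-B)@nk*1000-1.04)
servo_line(B+nk*.03,q,rate=.04);sleep(.2);print("free",np.array(current_force())@nk)
servo_line(B+nk*.14,q,rate=.12)
goto_joints(np.array(current_joint_pos())+[-.9,-.1,0,0,.2,0])
print(current_clock(),current_position())
s=capture("scene");S=cloud(s);c=capture("top");W=cloud(c)
cv2.imwrite("pics/f6s.png",cv2.resize(s["image"][150:390,170:370],None,fx=2.5,fy=2.5));cv2.imwrite("pics/f6t.png",cv2.resize(c["image"][140:300,150:400],None,fx=3,fy=3))
m=(W[...,2]>.115)&(W[...,2]<.15)&(abs(W[...,1]+.01)<.05)&(abs(W[...,0]-.56)<.04);P=W[m];print("knob",len(P),P.min(0),P.max(0),np.median(P[:,2])) if len(P) else 0
for y in (.180,.1255):
    k=KP-wy*(KP[1]-y)
    d=S-k;g=d@nk;m=(abs(d@wy)<.009)&(abs(d@bs)<.009)&(abs(g)<.02);print("key",y,m.sum(),np.median(g[m])*1000)
E
```

```text
4.802348106025896 -3.225935758132727
free 0.33889307042542505
22.8833 [ 0.33799366 -0.20682773  0.22011403]
knob 114 [ 0.547185   -0.02014773  0.11595155] [0.57098285 0.00327245 0.14537644] 0.13990816829727287
key 0.18 84 0.5671633385780603
key 0.1255 67 0.6501263878881162
```

View pics/f6t.png

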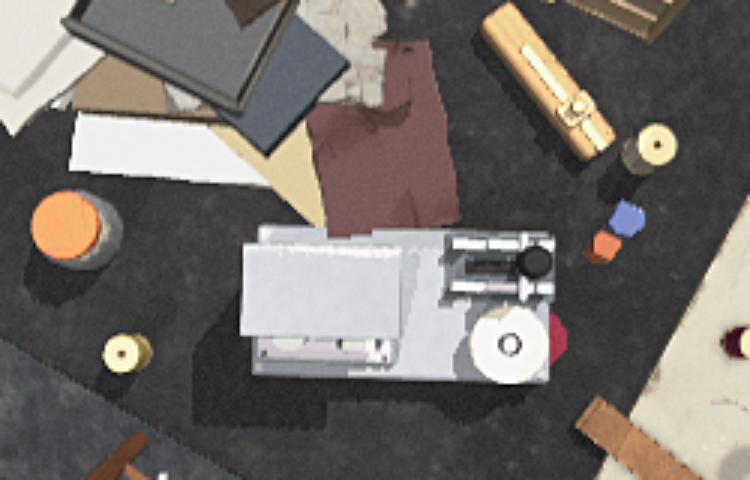

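View pics/f6s.png

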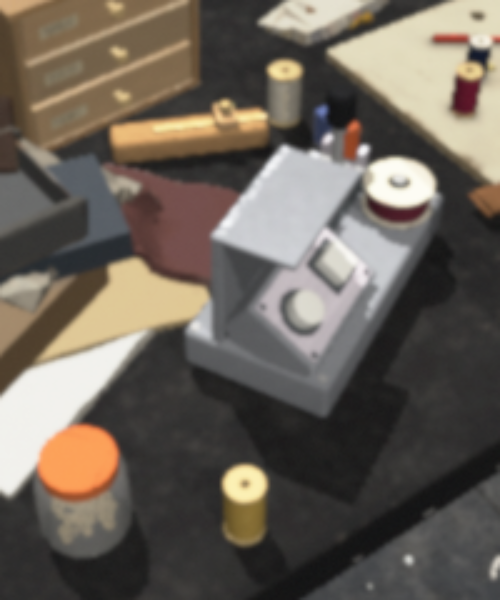

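```bash
python3 -c "
from bench import *
close_job()"
```

```text
the job is handed in; nothing more can be done
```

The lever is in the right-hand notch, and the round key was pressed past its click and let back up. I handed the job in at about 23 s of the 61 s allowed.

- **Lever:** I gripped the knob, lifted it 20 mm, carried it 40 mm to the right, lowered it to 3 mm above its seat and let it drop. The final pictures put it at the right end of the gate, its top at z ≈ 0.140 m. It was 0.1405 m at the start, so it is fully down.
- **Round key:** This is the left one of the two. The force rose to 6.3 N and then fell to 4.9 N.
    - After that I went 0.4 mm further to be sure, for an estimated travel of 4 mm. That is past the 2.8 mm click point and well short of 8.2 mm.
    - That last reading was 4.8 N, too close to 4.9 N to show a further fall. The travel is worked out from the force curve, not measured directly.
    - The key top is back within 1 mm of where it started.
- **Tool angle:** The arm could not reach the exact 35° lean, so I pressed with the tool about 9° steeper than that while still moving along the key's own direction.
- **Left alone:** The square key, jar, spools and rounding jack look unmoved in the final pictures. The arm ended clear of everything.

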